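Make up two optical mounting kits

TASK

Make up the two mounting kits from the stock on the optical breadboard: the tall post holder, the small lens ring and the long slotted base go into the three-bay tray, the short post holder and the square mirror mount into the two-bay tray. Set one part into each bay (any bay of its tray), flat on the bay's floor and the same way up as it is now; set the parts down, do not drop them. Leave the large lens ring and the short slotted base where they are.

Things in the scene. Friction and masses are not known exactly. Their poses are not given: they have to be found in the camera images.
- tray_three: The three-bay kit tray, grey with white walls, empty, fixed on the black breadboard (top at z = 12 mm): 286 mm along its y, 108 mm along x, 10 mm high; floor 3 mm, walls and dividers 4 mm thick. Bays in a row along y, each 90 mm (y) by 100 mm (x) inside, centred on x = 0 and y = -94, 0, +94 mm. Origin: centre of its underside, z up. Yaw within 0.15 rad.
- tray_two: The two-bay kit tray, grey with white walls, empty, fixed on the black breadboard (top at z = 12 mm): 192 mm along its y, 108 mm along x, 10 mm high; floor 3 mm, walls and dividers 4 mm thick. Bays in a row along y, each 90 mm (y) by 100 mm (x) inside, centred on x = 0 and y = -47, +47 mm. Origin: centre of its underside, z up. Yaw within 0.15 rad.
- holder_tall: The tall aluminium post holder, standing on the breadboard: cylinder 25 mm in diameter, 60 mm high overall, on a round foot 32 mm in diameter and 5 mm thick; dark 12.7 mm bore in the top. A thumbscrew sticks out along its +x, 10 mm below the top, to 26 mm from the axis; the sides at +-y are free to grasp. Origin: centre of its underside, z up.
- holder_short: The short aluminium post holder, standing on the breadboard: cylinder 25 mm in diameter, 30 mm high overall, on a round foot 32 mm in diameter and 5 mm thick; dark 12.7 mm bore in the top. A thumbscrew sticks out along its +x, 10 mm below the top, to 26 mm from the axis; the sides at +-y are free to grasp. Origin: centre of its underside, z up.
- ring_small: The small aluminium lens ring (round lens mount), lying flat on the breadboard: 36 mm outside diameter, 14 mm thick, with a clear lens 25 mm across. A stem boss sticks out along its +x to 30 mm from the axis; the sides at +-y are free to grasp. Origin: centre of its underside, z up.
- ring_large: The large aluminium lens ring (round lens mount), lying flat on the breadboard: 60 mm outside diameter, 14 mm thick, with a clear lens 50 mm across. A stem boss sticks out along its +x to 42 mm from the axis; the sides at +-y are free to grasp. Origin: centre of its underside, z up.
- base_long: The long slotted mounting base, aluminium, lying flat on the breadboard: bar 75 mm long (x), 25 mm wide (y), 10 mm thick, with a 7 mm slot along its middle. Origin: centre of its underside, z up.
- base_short: The short slotted mounting base, aluminium, lying flat on the breadboard: bar 50 mm long (x), 25 mm wide (y), 10 mm thick, with a 7 mm slot along its middle. Origin: centre of its underside, z up.
- mirror_mount: The square mirror mount, aluminium, standing upright on the breadboard: two plates one behind the other, together 46 mm wide (y), 28 mm deep (x), 50 mm high; round mirror on the -x face, two steel adjuster knobs sticking out of the +x face to x = 32 mm. The side edges at +-y are flat and free to grasp. Origin: centre of its underside, z up.
There are look-alikes about, which are no part of the job. Leave any blue look-alike of the mirror_mount alone.

How it is judged:
By the outcome, as a careful person would: the job done as asked, in the order asked, and still so for the second after the job is handed in, with the robot touching nothing.
It also fails if it takes over 115 s, if anything falls off the work surface, if the arm or the gripper's body presses on something with over 40 N, if the wrist force passes 120 N, or if a joint passes its speed limit or range.

ROBOT

A 6-joint arm with a two-finger parallel gripper is mounted at the origin on the work surface. World frame = base frame: x ahead of the robot, y to its left, z up, the work surface at z = 0. Lengths are in m, angles in rad, forces in N, time in s.
With the tool pointing down it reaches from about 0.35 to 0.775 m from the base axis. Payload 7.3 kg.
Tool frame: the origin (TCP) lies on the centre line of the jaws, within the pads' length; the fingertips stand 17 mm ahead of it and the grasp point (between the pads) lies 2 mm behind it (robot.tip_extent is the distance from the TCP to the fingertips, in m); z points along the fingers, y is the line along which they close (so a half turn about z gives the same grasp; the last joint's range is limited). The gripper opens to 92 mm and grips with 3 to 60 N. Pads are 19 mm wide; open, the fingers measure 130 mm over their backs; the gripper's body (75 mm by 190 mm) begins 47 mm behind the grasp point.
Start: joints at [-1.367, 0.342, 1.524, -0, 1.275, -0.146], TCP at [0.18, -0.493, 0.244] pointing down, gripper open.
Joint ranges: [-2.53, 2.53], [-0.77, 2.02], [0.04, 2.7], [-1, 4.14], [0.28, 2.66], [-3.11, 3.11]. Speed limits (rad/s): [2.57, 2.57, 3.14, 3.14, 3.14, 3.14].

INTERFACE

Orientations are given as [roll, pitch, yaw] about the fixed x, y, z axes, in that order (R = Rz(yaw) Ry(pitch) Rx(roll)).
In Python, from cell import robot gives the robot as it stands.
- The arm moves only by the tool step_arm, never from a script. Its argument "motion" is a list of rows, each a list of 2 entries, a list of its own where there are three numbers: the shift along the tool's x, y, z in units of 60 mm (1.0 is 60 mm), then the turn about the tool's z in rad. In form: [[[x, y, z], spin], ...]. A call has 1 to 10 rows; each row is the pose to reach, as a shift and turn from the pose commanded when the call began, along the tool's axes at that moment; what a row does not reach only later rows make up. A row lasts 1/8 s, in which the tool goes at most 62.5 mm and 10.7 degrees, less where a joint would pass 70% of its speed; a pose out of reach is approached as far as the arm can. A call with a gripper value outside its range is refused whole. "hand" is the closure in counts, from 0 (fully open) to 255 (shut), set as the call begins (left out, the last holds). The fingers move at their own pace and stop on an object; "squeeze" is the grip in N (left out, the last holds). Time passes only in rows, so rows that repeat a pose let the fingers close. It gives the time, the measured TCP pose, the force, the opening and the grip force at its end, in the units of the state.
- robot.observe(): the state, without advancing time (a new reading comes with each control period).
- robot.read_camera(name): name is "side" or "top"; returns a dict with "pixels" (480x640x3 uint8, red, green, blue), "intrinsics" (3x3 intrinsics, pixels), "xyz" and "rotation" of the camera in the world. Camera axes: x right, y up, looking along -z (the intrinsics and any distortion apply to the point x, -y, -z); pixel columns grow to the right and rows downward; lengths in m; the calibration is good to about 2 mm. A picture is of the moment at which its call begins. There is no depth.
- robot.hand_in(): hands the job in; it is judged then, once.
The state is a dict: "time": time; "qpos": joint angles; "qvel": joint speeds; "joint_efforts": joint torques, N m; "tool_pos": TCP position; "tool_rot": TCP orientation; "contact_force": force on the tool from outside, world axes, zero at the start; "torque": the same for the moment, N m; "opening": finger opening in m; "grip_force": force on a finger pad.
Only numpy, scipy, OpenCV 4.12 (cv2) and the standard library are available. Lean on these libraries where they do the work, as an engineer would, in place of code of your own. Each camera call takes 0.05 s, during which the arm holds its last target. There are 200 camera calls.

## Working session

There is one attempt and no reset: what is moved stays moved. The work goes in short steps, Python scripts to look and compute and a tool call to move; the robot and the scene stay as the last step left them, time stands still between calls to the robot, and variables do not carry over. Pictures are saved under pics/ and viewed, at most 17 in all, crops included, and the job is handed in when it is done.

Besides the shell and the picture viewer there is one more tool, called after "Call:" by a JSON object that holds its "op" and its "data". step_arm: Moves the arm, as the interface text tells. Its arguments: {"type":"object","properties":{"motion":{"type":"array"},"hand":{"type":"number"},"squeeze":{"type":"number"}},"required":["motion"]}

```bash
mkdir -p pics; ls; python3 - <<'E'
from cell import robot
import cv2,numpy as np,pickle
d={}
for n in("top","side"):
    c=robot.read_camera(n);d[n]=c
    cv2.imwrite(f"pics/{n}0.png",c["pixels"][:,:,::-1])
    print(n,{k:np.round(v,4).tolist() if not isinstance(v,str) else v for k,v in c.items() if k!="pixels"})
pickle.dump(d,open("cam0.pkl","wb"))
print(robot.observe())
E
```

```text
pics
top {'intrinsics': [[575.0279, 0.0, 319.2319], [0.0, 575.0279, 246.987], [0.0, 0.0, 1.0]], 'xyz': [0.2647, -0.059, 1.3877], 'rotation': [0.1724, -0.0243, -1.5753]}
side {'intrinsics': [[546.4093, 0.0, 330.4593], [0.0, 546.4093, 234.8253], [0.0, 0.0, 1.0]], 'xyz': [0.4609, 0.9593, 0.7251], 'rotation': [0.9921, -0.0095, -3.106]}
{'time': 0.1, 'qpos': array([-1.36701399e+00,  3.42613989e-01,  1.52489582e+00, -7.53739840e-06,
        1.27538666e+00, -1.46014373e-01]), 'qvel': array([ 5.79120333e-05, -2.43468746e-03, -3.33299710e-03,  1.91548189e-04,
        8.94860788e-04, -1.11304081e-03]), 'joint_efforts': array([ 2.05517412e-03, -4.32002378e+01, -2.44696999e+01,  7.19573954e-02,
        5.25967323e-02, -4.78992206e-05]), 'tool_pos': array([ 0.17986622, -0.49288054,  0.24314367]), 'tool_rot': array([-3.14030167e+00, -1.82568230e-04,  3.49798795e-01]), 'contact_force': array([-0.20629604,  0.08694641, -0.56273012]), 'torque': array([-0.03460653,  0.02445373, -0.03233887]), 'grip_force': 0.0, 'opening': 0.09195746394588408}
```

View pics/top0.png

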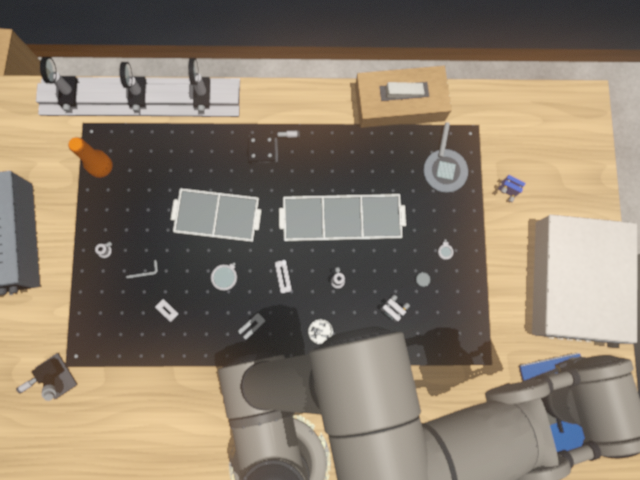

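View pics/side0.png

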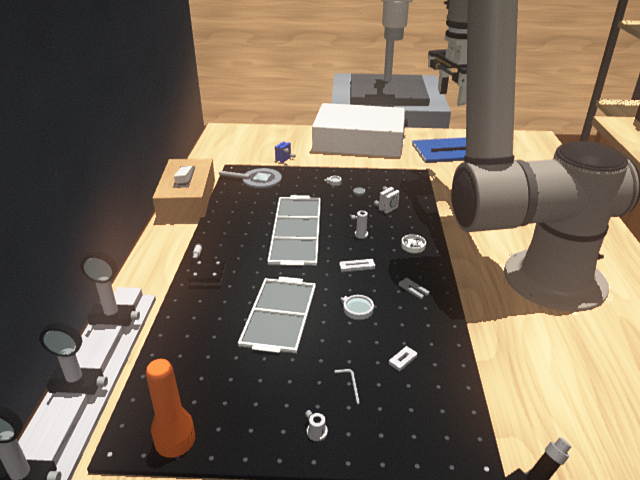

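Candidates (top pixels): the holders are at (338,279), tall, and (103,250), short. The rings are at (446,252), small, and (223,277), large, with a plain disc at (423,280) and a dish at (321,331). The bases are at (283,276), long, and (167,310), short, with a dark clamp at (251,326). The mirror mounts are at (395,308), silver, and (512,186), the blue look-alike. Next I'll rectify to world axes and check these close up.

```bash
cat > h.py <<'E'
import numpy as np,cv2,pickle
from scipy.spatial.transform import Rotation as R
def P(c):
    Rw=R.from_euler("xyz",c["rotation"]).as_matrix()
    return c["intrinsics"]@np.diag([1,-1,-1])@Rw.T@np.hstack([np.eye(3),-np.array(c["xyz"])[:,None]])
def proj(c,X):
    p=P(c)@np.append(X,1);return p[:2]/p[2]
def back(c,uv,z):
    p=P(c);H=p[:,[0,1,3]].copy();H[:,2]+=p[:,2]*z
    w=np.linalg.solve(H,[*uv,1]);return w[:2]/w[2]
def rect(c,z,x0,x1,y0,y1,s):
    "image up=+x, right=-y; s px/m"
    p=P(c);H=p[:,[0,1,3]].copy();H[:,2]+=p[:,2]*z
    # out (u,v)-> x=x1-v/s, y=y1-u/s
    A=np.array([[0,-1/s,x1],[-1/s,0,y1],[0,0,1]])
    return cv2.warpPerspective(c["pixels"],H@A,(int((y1-y0)*s),int((x1-x0)*s)),flags=cv2.INTER_CUBIC|cv2.WARP_INVERSE_MAP)
def grid(im,x0,x1,y0,y1,s,st=.05):
    im=im.copy()
    for x in np.arange(np.ceil(x0/st)*st,x1,st):
        v=int((x1-x)*s);cv2.line(im,(0,v),(im.shape[1],v),(255,255,0),1);cv2.putText(im,f"{x:.2f}",(0,v-2),0,.35,(0,255,0),1)
    for y in np.arange(np.ceil(y0/st)*st,y1,st):
        u=int((y1-y)*s);cv2.line(im,(u,0),(u,im.shape[0]),(255,255,0),1);cv2.putText(im,f"{y:.2f}",(u+2,10),0,.35,(0,255,0),1)
    return im
E
python3 - <<'E'
from h import *
d=pickle.load(open("cam0.pkl","rb"));c=d["top"]
for n,uv in dict(ht=(338,279),hs=(103,250),rs=(446,252),rl=(223,277),bl=(283,276),bs=(167,310),mm=(395,308),t3=(343,218),t2=(216,215)).items(): print(n,back(c,uv,.015).round(3))
a=(.3,.56,-.35,.05,2000)
b=(.3,.56,.1,.5,2000)
for i,q in enumerate((a,b)): cv2.imwrite(f"pics/r{i}.png",grid(rect(c,.012,*q),*q)[:,:,::-1])
E
```

```text
ht [ 0.426 -0.138]
hs [0.497 0.426]
rs [ 0.491 -0.402]
rl [0.431 0.137]
bl [ 0.433 -0.006]
bs [0.353 0.267]
mm [ 0.356 -0.274]
t3 [ 0.576 -0.152]
t2 [0.583 0.158]
```

View pics/r0.png

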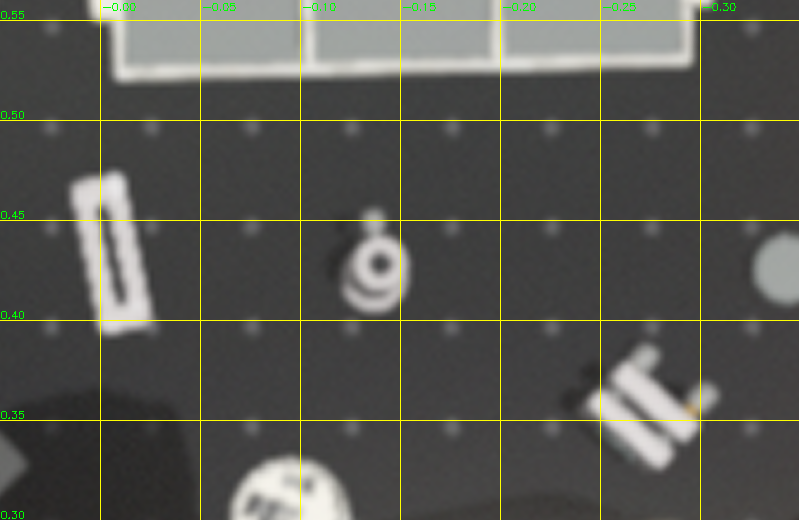

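View pics/r1.png

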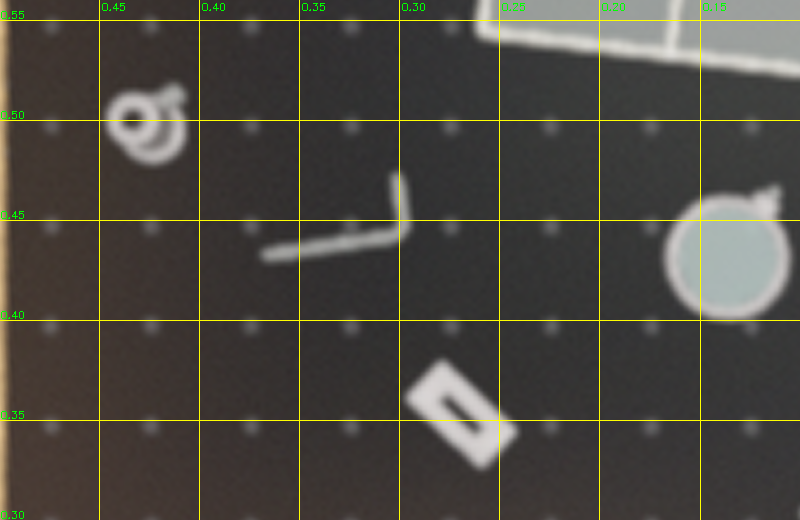

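The top crops confirm the picks. Base_long is a slotted bar around (.433,-.006). Holder_tall's bore is at crop (379,263), with its screw at +x. The silver mirror mount is at (644,414), with knobs to the upper right. Holder_short's bore is at (134,118), with its screw to the upper right. Next: the small ring and the trays.

```bash
python3 - <<'E'
from h import *
d=pickle.load(open("cam0.pkl","rb"));c=d["top"]
q=(.44,.54,-.46,-.36,4000)
r=grid(rect(c,.026,*q),*q,st=.02)
cv2.imwrite("pics/ring.png",r[:,:,::-1])
# trays: rim at z=.022
q=(.49,.67,-.34,.29,1000)
im=rect(c,.022,*q)
m=cv2.threshold(cv2.cvtColor(im,cv2.COLOR_RGB2GRAY),120,255,0)[1]
m=cv2.morphologyEx(m,cv2.MORPH_OPEN,np.ones((35,35)))
for k in cv2.findContours(m,0,2)[0]:
    (u,v),wh,a=cv2.minAreaRect(k)
    if wh[0]*wh[1]>2000: print(q[1]-v/1000,q[3]-u/1000,wh,a)
E
```

```text
0.5770599975585938 -0.14907995605468755 (113.48094177246094, 311.0089416503906) 88.66777801513672
0.5829306945800782 0.1575681457519531 (216.99278259277344, 113.2546615600586) 6.826862812042236
```

View pics/ring.png

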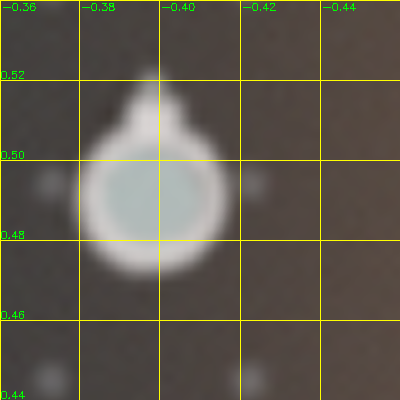

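The crop shows the small ring centred at (153,197), about (.491,-.398), with its boss straight along +x. Tray poses were found by fit, so I can set out for the ring.

```bash
cat > go.py <<'E'
# python3 go.py "x,y,z,yaw" ... : each target as shift/spin from the pose now
import sys,numpy as np
from scipy.spatial.transform import Rotation as R
from cell import robot
s=robot.observe();p=s["tool_pos"];M=R.from_euler("xyz",s["tool_rot"]).as_matrix()
yaw=np.arctan2(M[1,0],M[0,0])
print("t",round(s["time"],2),"pos",p.round(4),"yaw",round(yaw,3),"open",round(s["opening"],4),"grip",round(s["grip_force"],1),"j6",s["qpos"][5].round(2),"F",s["contact_force"].round(1))
for a in sys.argv[1:]:
    t=np.array([float(v) for v in a.split(",")])
    sp=-(t[3]-yaw)
    print(a,"->",(M.T@(t[:3]-p)/.06).round(2),round((sp+np.pi)%(2*np.pi)-np.pi,2))
E
python3 go.py .491,-.398,.12,0 .491,-.398,.032,0
```

```text
t 0.1 pos [ 0.1799 -0.4929  0.2431] yaw 0.35 open 0.092 grip 0.0 j6 -0.15 F [-0.2  0.1 -0.6]
.491,-.398,.12,0 -> [5.41 0.29 2.05] 0.35
.491,-.398,.032,0 -> [5.41 0.3  3.52] 0.35
```

Call:
{"op": "step_arm", "data": {"motion": [[[5.41,0.29,2.0],0.35],[[5.41,0.29,2.0],0.35],[[5.41,0.29,2.0],0.35],[[5.41,0.29,2.0],0.35],[[5.41,0.29,2.0],0.35],[[5.41,0.29,2.0],0.35],[[5.41,0.29,2.0],0.35],[[5.41,0.29,2.0],0.35]], "hand": 80, "squeeze": 15}}

```text
time: 1.1
tool_pos: [0.4902, -0.3985, 0.1235]
tool_rot: [-3.141, 0.001, -0.0]
contact_force: [0.0, -0.1, -0.6]
opening: 0.063
grip_force: 0.0
```

```bash
python3 go.py .491,-.398,.032,0; python3 - <<'E'
from cell import robot
from h import *
c=robot.read_camera("side")
cv2.imwrite("pics/s1.png",cv2.resize(c["pixels"][120:300,230:470],None,fx=3,fy=3)[:,:,::-1])
E
```

```text
t 1.1 pos [ 0.4902 -0.3985  0.1235] yaw -0.0 open 0.063 grip 0.0 j6 0.77 F [ 0.  -0.1 -0.6]
.491,-.398,.032,0 -> [ 0.01 -0.01  1.53] -0.0
```

View pics/s1.png

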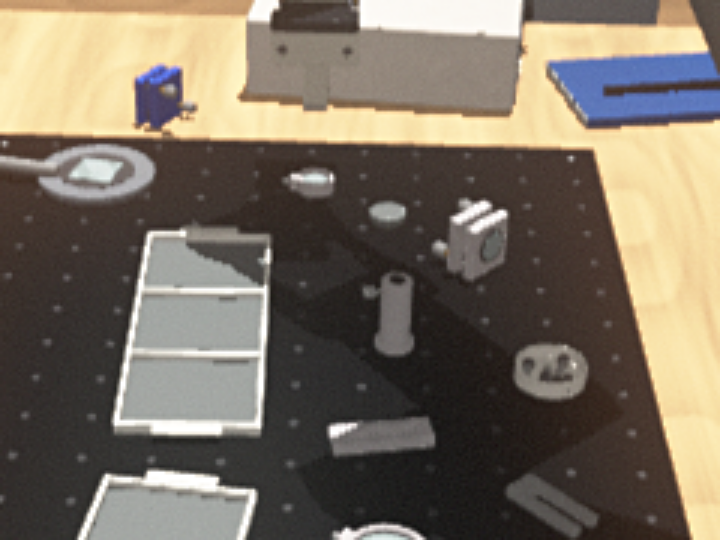

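The gripper (fingers at (315,80)) is above the small ring (310,182). Descending and gripping.

Call:
{"op": "step_arm", "data": {"motion": [[[0.01,-0.01,0.7],0],[[0.01,-0.01,1.2],0],[[0.01,-0.01,1.45],0],[[0.01,-0.01,1.5],0],[[0.01,-0.01,1.52],0],[[0.01,-0.01,1.52],0]]}}

```text
time: 1.9
tool_pos: [0.4919, -0.3983, 0.0337]
tool_rot: [3.14, -0.001, -0.0]
contact_force: [-0.4, 0.6, 0.3]
opening: 0.063
grip_force: 0.0
```

Call:
{"op": "step_arm", "data": {"motion": [[[0,0,0],0],[[0,0,0],0],[[0,0,0],0],[[0,0,0],0],[[0,0,0],0],[[0,0,0],0]], "hand": 255}}

```text
time: 2.65
tool_pos: [0.4915, -0.3977, 0.0326]
tool_rot: [3.142, -0.0, -0.0]
contact_force: [-0.1, 1.8, 1.0]
opening: 0.0342
grip_force: 15.0
```

```bash
python3 go.py .491,-.398,.12,0 .579,-.243,.12,0  .579,-.243,.037,0
```

```text
t 2.65 pos [ 0.4915 -0.3977  0.0326] yaw -0.0 open 0.0342 grip 15.0 j6 0.77 F [-0.1  1.8  1. ]
.491,-.398,.12,0 -> [-0.01  0.   -1.46] -0.0
.579,-.243,.12,0 -> [ 1.46 -2.58 -1.46] -0.0
.579,-.243,.037,0 -> [ 1.46 -2.58 -0.07] -0.0
```

Call:
{"op": "step_arm", "data": {"motion": [[[0,0,-0.5],0],[[0.0,0,-1.1],0],[[0.5,-0.9,-1.4],0],[[1.0,-1.75,-1.4],0],[[1.46,-2.58,-1.4],0],[[1.46,-2.58,-1.4],0],[[1.46,-2.58,-1.0],0],[[1.46,-2.58,-0.5],0],[[1.46,-2.58,-0.25],0],[[1.46,-2.58,-0.2],0]]}}

```text
time: 3.9
tool_pos: [0.5784, -0.2434, 0.0436]
tool_rot: [-3.141, 0.002, -0.001]
contact_force: [0.3, -0.3, -0.9]
opening: 0.0342
grip_force: 15.0
```

```bash
python3 go.py .579,-.243,.0358,0; python3 - <<'E'
from cell import robot
from h import *
c=robot.read_camera("side")
cv2.imwrite("pics/s2.png",cv2.resize(c["pixels"][160:280,230:390],None,fx=4,fy=4)[:,:,::-1])
E
```

```text
t 3.9 pos [ 0.5784 -0.2434  0.0436] yaw -0.001 open 0.0342 grip 15.0 j6 1.05 F [ 0.3 -0.3 -0.9]
.579,-.243,.0358,0 -> [ 0.01 -0.01  0.13] -0.0
```

View pics/s2.png

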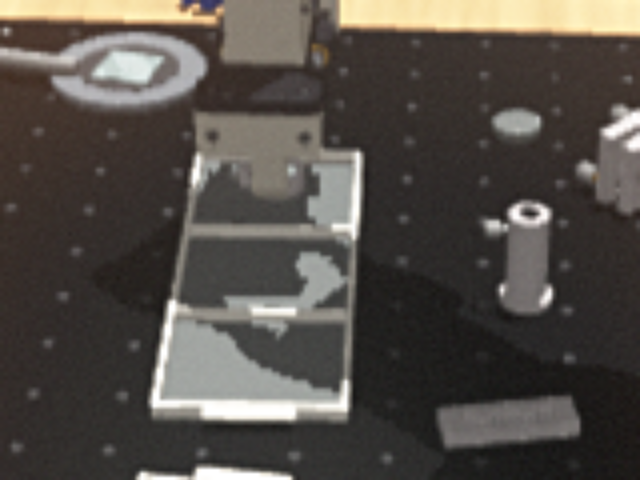

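The ring hangs inside the far bay at crop (270,180). Lower it and release with a narrow opening.

Call:
{"op": "step_arm", "data": {"motion": [[[0.01,-0.01,0.06],0],[[0.01,-0.01,0.1],0],[[0.01,-0.01,0.12],0],[[0.01,-0.01,0.135],0],[[0.01,-0.01,0.135],0]]}}

```text
time: 4.58
tool_pos: [0.5797, -0.2423, 0.0365]
tool_rot: [3.141, -0.0, -0.0]
contact_force: [-0.1, -0.1, -0.6]
opening: 0.0345
grip_force: 15.0
```

Call:
{"op": "step_arm", "data": {"motion": [[[0,0,0],0],[[0,0,0],0],[[0,0,0],0],[[0,0,-0.1],0],[[0,0,-0.4],0],[[0,0,-1.0],0],[[0,0,-1.5],0],[[0,0,-1.5],0]], "hand": 147}}

```text
time: 5.58
tool_pos: [0.5813, -0.2432, 0.1306]
tool_rot: [3.138, -0.006, -0.0]
contact_force: [-0.7, -0.2, -0.3]
opening: 0.0393
grip_force: 0.0
```

```bash
python3 go.py .4318,-.0064,.12,.214 .4318,-.0064,.031,.214
```

```text
t 5.58 pos [ 0.5813 -0.2432  0.1306] yaw -0.0 open 0.0393 grip 0.0 j6 1.05 F [-0.7 -0.2 -0.3]
.4318,-.0064,.12,.214 -> [-2.49 -3.95  0.15] -0.21
.4318,-.0064,.031,.214 -> [-2.5  -3.95  1.63] -0.21
```

Call:
{"op": "step_arm", "data": {"motion": [[[-2.5,-3.95,0.15],-0.21],[[-2.5,-3.95,0.15],-0.21],[[-2.5,-3.95,0.15],-0.21],[[-2.5,-3.95,0.15],-0.21],[[-2.5,-3.95,0.15],-0.21],[[-2.5,-3.95,0.15],-0.21],[[-2.5,-3.95,0.15],-0.21]], "hand": 115}}

```text
time: 6.45
tool_pos: [0.4305, -0.0059, 0.1175]
tool_rot: [3.141, -0.001, 0.21]
contact_force: [0.3, -0.3, -0.8]
opening: 0.0507
grip_force: 0.0
```

```bash
python3 go.py .4318,-.0064,.031,.214; python3 - <<'E'
from cell import robot
from h import *
c=robot.read_camera("side")
cv2.imwrite("pics/s3.png",cv2.resize(c["pixels"][150:300,250:450],None,fx=4,fy=4)[:,:,::-1])
E
```

```text
t 6.45 pos [ 0.4305 -0.0059  0.1175] yaw 0.21 open 0.0507 grip 0.0 j6 1.17 F [ 0.3 -0.3 -0.8]
.4318,-.0064,.031,.214 -> [0.02 0.01 1.44] -0.0
```

View pics/s3.png

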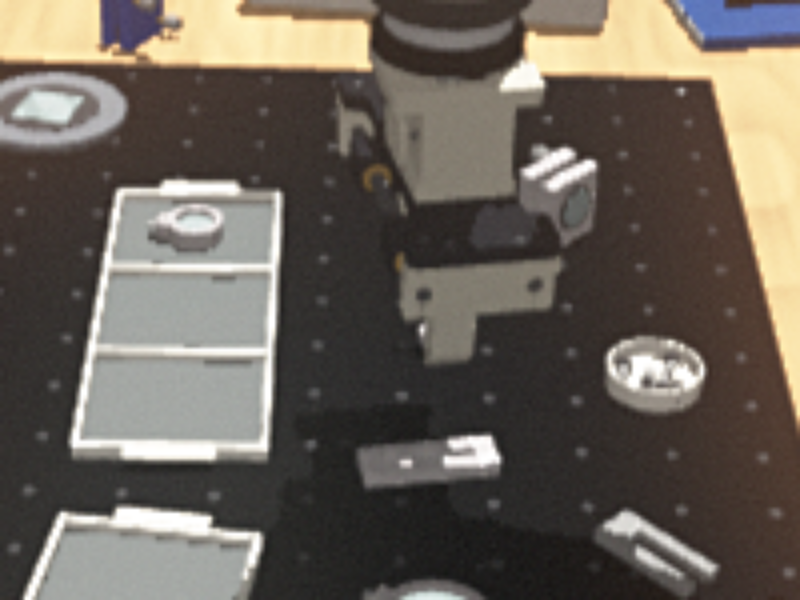

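The ring lies flat in its bay at (195,228), and the base at (428,460) is below the gripper. Descend and grip.

Call:
{"op": "step_arm", "data": {"motion": [[[0.02,0.01,0.6],0],[[0.02,0.01,1.1],0],[[0.02,0.01,1.35],0],[[0.02,0.01,1.41],0],[[0.02,0.01,1.43],0],[[0.02,0.01,1.43],0]]}}

```text
time: 7.25
tool_pos: [0.4316, -0.006, 0.0321]
tool_rot: [3.141, -0.001, 0.209]
contact_force: [0.8, -0.8, 0.3]
opening: 0.0504
grip_force: 0.0
```

Call:
{"op": "step_arm", "data": {"motion": [[[0,0,0],0],[[0,0,0],0],[[0,0,0],0],[[0,0,0],0],[[0,0,0],0],[[0,0,0],0]], "hand": 255, "squeeze": 20}}

```text
time: 8.0
tool_pos: [0.4311, -0.0056, 0.0318]
tool_rot: [3.141, -0.0, 0.21]
contact_force: [0.4, 1.3, 4.5]
opening: 0.0246
grip_force: 20.0
```

```bash
python3 go.py .4318,-.0064,.1,.214 .575,-.055,.1,.023  .575,-.055,.035,.023
```

```text
t 8.0 pos [ 0.4311 -0.0056  0.0318] yaw 0.21 open 0.0246 grip 20.0 j6 1.17 F [0.4 1.3 4.5]
.4318,-.0064,.1,.214 -> [ 0.01  0.01 -1.14] -0.0
.575,-.055,.1,.023 -> [ 2.17  1.3  -1.14] 0.19
.575,-.055,.035,.023 -> [ 2.17  1.3  -0.05] 0.19
```

Call:
{"op": "step_arm", "data": {"motion": [[[0,0,-0.4],0],[[0,0,-1.0],0],[[0.5,0.3,-1.1],0.05],[[1.3,0.8,-1.1],0.12],[[2.17,1.3,-1.1],0.19],[[2.17,1.3,-1.1],0.19],[[2.17,1.3,-0.7],0.19],[[2.17,1.3,-0.35],0.19],[[2.17,1.3,-0.2],0.19],[[2.17,1.3,-0.2],0.19]]}}

```text
time: 9.25
tool_pos: [0.5738, -0.0546, 0.0432]
tool_rot: [-3.141, 0.002, 0.02]
contact_force: [0.1, 0.3, -0.3]
opening: 0.0245
grip_force: 20.0
```

```bash
python3 go.py .575,-.055,.0348,.023
```

```text
t 9.25 pos [ 0.5738 -0.0546  0.0432] yaw 0.02 open 0.0245 grip 20.0 j6 1.32 F [ 0.1  0.3 -0.3]
.575,-.055,.0348,.023 -> [0.02 0.01 0.14] -0.0
```

Call:
{"op": "step_arm", "data": {"motion": [[[0.02,0.01,0.07],0],[[0.02,0.01,0.11],0],[[0.02,0.01,0.13],0],[[0.02,0.01,0.145],0],[[0.02,0.01,0.145],0]]}}

```text
time: 9.88
tool_pos: [0.5758, -0.0554, 0.0349]
tool_rot: [3.142, -0.0, 0.02]
contact_force: [-0.5, 0.6, -0.1]
opening: 0.0246
grip_force: 20.0
```

Call:
{"op": "step_arm", "data": {"motion": [[[0,0,0],0],[[0,0,0],0],[[0,0,0],0],[[0,0,-0.1],0],[[0,0,-0.4],0],[[0,0,-1.0],0],[[0,0,-1.8],0],[[0,0,-1.8],0]], "hand": 145}}

```text
time: 10.88
tool_pos: [0.5782, -0.0559, 0.1474]
tool_rot: [3.139, -0.009, 0.02]
contact_force: [-0.7, 0.2, -0.4]
opening: 0.04
grip_force: 0.0
```

```bash
python3 go.py .4214,-.136,.14,.086 .4214,-.136,.055,.086
```

```text
t 10.88 pos [ 0.5782 -0.0559  0.1474] yaw 0.02 open 0.04 grip 0.0 j6 1.32 F [-0.7  0.2 -0.4]
.4214,-.136,.14,.086 -> [-2.64  1.28  0.1 ] -0.07
.4214,-.136,.055,.086 -> [-2.65  1.28  1.52] -0.07
```

Call:
{"op": "step_arm", "data": {"motion": [[[-2.64,1.28,0.1],-0.07],[[-2.64,1.28,0.1],-0.07],[[-2.64,1.28,0.1],-0.07],[[-2.64,1.28,0.1],-0.07],[[-2.64,1.28,0.1],-0.07],[[-2.64,1.28,0.1],-0.07]], "hand": 90}}

```text
time: 11.62
tool_pos: [0.42, -0.135, 0.1368]
tool_rot: [3.141, -0.0, 0.091]
contact_force: [0.7, 0.8, -0.5]
opening: 0.0596
grip_force: 0.0
```

```bash
python3 go.py .4214,-.136,.052,.086; python3 - <<'E'
from cell import robot
from h import *
c=robot.read_camera("side")
cv2.imwrite("pics/s4.png",cv2.resize(c["pixels"][150:300,250:450],None,fx=4,fy=4)[:,:,::-1])
E
```

```text
t 11.62 pos [ 0.42   -0.135   0.1368] yaw 0.091 open 0.0596 grip 0.0 j6 0.99 F [ 0.7  0.8 -0.5]
.4214,-.136,.052,.086 -> [0.02 0.02 1.41] 0.0
```

View pics/s4.png

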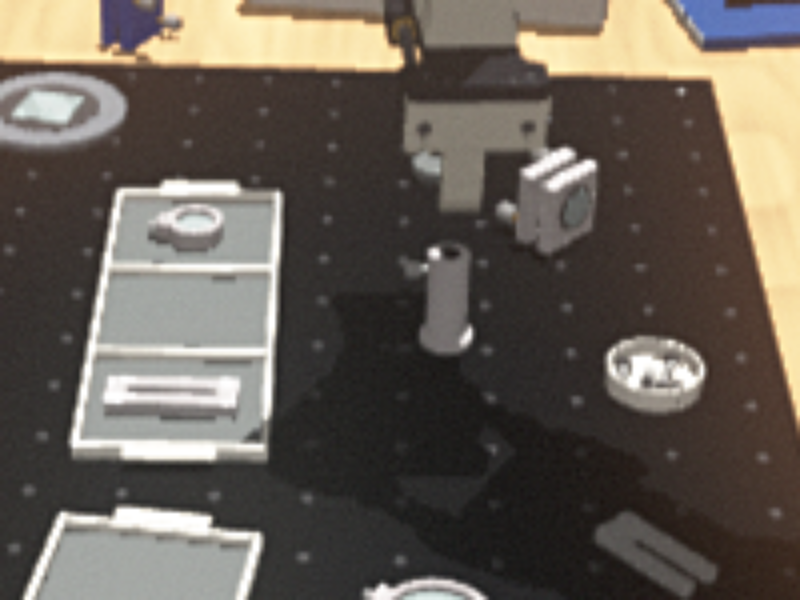

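The base lies flat in the near bay at (172,392). The tall holder at (447,300) is under the fingers. Descend and grip.

Call:
{"op": "step_arm", "data": {"motion": [[[0.02,0.02,0.6],0],[[0.02,0.02,1.1],0],[[0.02,0.02,1.35],0],[[0.02,0.02,1.41],0],[[0.02,0.02,1.41],0]]}}

```text
time: 12.3
tool_pos: [0.4208, -0.1363, 0.0524]
tool_rot: [3.141, -0.0, 0.09]
contact_force: [-0.2, -0.2, 0.2]
opening: 0.0594
grip_force: 0.0
```

Call:
{"op": "step_arm", "data": {"motion": [[[0,0,0],0],[[0,0,0],0],[[0,0,0],0],[[0,0,0],0],[[0,0,0],0],[[0,0,0],0]], "hand": 255}}

```text
time: 13.05
tool_pos: [0.4204, -0.1365, 0.0525]
tool_rot: [3.141, -0.0, 0.09]
contact_force: [-0.0, 0.3, 3.0]
opening: 0.0244
grip_force: 20.0
```

```bash
python3 go.py .4214,-.136,.12,.086 .577,-.149,.12,.023  .577,-.149,.055,.023
```

```text
t 13.05 pos [ 0.4204 -0.1365  0.0525] yaw 0.09 open 0.0244 grip 20.0 j6 0.99 F [-0.   0.3  3. ]
.4214,-.136,.12,.086 -> [ 0.02 -0.01 -1.13] 0.0
.577,-.149,.12,.023 -> [ 2.58  0.44 -1.12] 0.07
.577,-.149,.055,.023 -> [ 2.58  0.44 -0.04] 0.07
```

Call:
{"op": "step_arm", "data": {"motion": [[[0,0,-0.4],0],[[0,0,-1.0],0],[[0.7,0.1,-1.1],0.02],[[1.6,0.25,-1.1],0.05],[[2.58,0.44,-1.1],0.07],[[2.58,0.44,-1.1],0.07],[[2.58,0.44,-0.7],0.07],[[2.58,0.44,-0.35],0.07],[[2.58,0.44,-0.2],0.07],[[2.58,0.44,-0.2],0.07]]}}

```text
time: 14.3
tool_pos: [0.576, -0.1487, 0.0639]
tool_rot: [-3.141, 0.002, 0.02]
contact_force: [-0.6, 1.1, -1.4]
opening: 0.0241
grip_force: 20.0
```

```bash
python3 go.py .577,-.149,.0555,.023
```

```text
t 14.3 pos [ 0.576  -0.1487  0.0639] yaw 0.02 open 0.0241 grip 20.0 j6 1.17 F [-0.6  1.1 -1.4]
.577,-.149,.0555,.023 -> [0.02 0.01 0.14] -0.0
```

Call:
{"op": "step_arm", "data": {"motion": [[[0.02,0.01,0.07],0],[[0.02,0.01,0.11],0],[[0.02,0.01,0.13],0],[[0.02,0.01,0.145],0],[[0.02,0.01,0.145],0]]}}

```text
time: 14.92
tool_pos: [0.578, -0.1494, 0.0556]
tool_rot: [3.142, 0.0, 0.02]
contact_force: [0.1, 0.4, -1.6]
opening: 0.0245
grip_force: 20.0
```

Call:
{"op": "step_arm", "data": {"motion": [[[0,0,0],0],[[0,0,0],0],[[0,0,0],0],[[0,0,-0.1],0],[[0,0,-0.4],0],[[0,0,-1.2],0],[[0,0,-2.0],0],[[0,0,-2.0],0]], "hand": 125}}

```text
time: 15.92
tool_pos: [0.5802, -0.1502, 0.1805]
tool_rot: [3.138, -0.009, 0.02]
contact_force: [0.0, 0.6, 0.6]
opening: 0.0466
grip_force: 0.0
```

```bash
python3 go.py .4958,.4223,.14,2.246 .4958,.4223,.14,-.5 ; python3 - <<'E'
from cell import robot
from h import *
# hs close measurement from frame 0, plane of its top z=.042
d=pickle.load(open("cam0.pkl","rb"));q=(.44,.54,.38,.47,5000)
cv2.imwrite("pics/hs.png",grid(rect(d["top"],.042,*q),*q,st=.02)[:,:,::-1])
E
```

```text
t 15.93 pos [ 0.5802 -0.1502  0.1805] yaw 0.02 open 0.0466 grip 0.0 j6 1.17 F [0.  0.6 0.6]
.4958,.4223,.14,2.246 -> [-1.22 -9.57  0.63] -2.23
.4958,.4223,.14,-.5 -> [-1.22 -9.57  0.63] 0.52
```

View pics/hs.png

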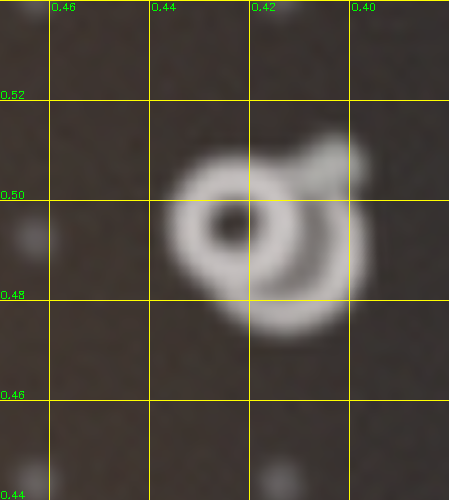

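The short holder's bore is at (232,225), giving (.495,.4236), with its screw at yaw ≈ -0.88. I'll use the half-turn yaw, 2.26.

Call:
{"op": "step_arm", "data": {"motion": [[[-0.2,-1.0,0.1],-0.18],[[-0.3,-2.0,0.2],-0.36],[[-0.4,-3.0,0.3],-0.54],[[-0.5,-4.0,0.3],-0.72],[[-0.6,-5.0,0.4],-0.9],[[-0.8,-6.0,0.5],-1.08],[[-0.9,-7.0,0.6],-1.26],[[-1.0,-8.0,0.6],-1.44],[[-1.1,-9.0,0.6],-1.62],[[-1.22,-9.57,0.6],-1.8]], "hand": 90}}

```text
time: 17.18
tool_pos: [0.4922, 0.4259, 0.1386]
tool_rot: [-3.141, 0.0, 1.828]
contact_force: [0.8, 0.2, -0.1]
opening: 0.0594
grip_force: 0.0
```

```bash
python3 go.py .495,.4236,.12,2.26
```

```text
t 17.18 pos [0.4922 0.4259 0.1386] yaw 1.828 open 0.0594 grip 0.0 j6 0.34 F [ 0.8  0.2 -0.1]
.495,.4236,.12,2.26 -> [-0.05  0.04  0.31] -0.43
```

Call:
{"op": "step_arm", "data": {"motion": [[[-0.05,0.04,0.3],-0.18],[[-0.05,0.04,0.3],-0.36],[[-0.05,0.04,0.3],-0.43],[[-0.05,0.04,0.3],-0.43],[[-0.05,0.04,0.3],-0.43]]}}

```text
time: 17.8
tool_pos: [0.4964, 0.4208, 0.1212]
tool_rot: [-3.141, 0.0, 2.248]
contact_force: [0.1, 0.6, 1.1]
opening: 0.0592
grip_force: 0.0
```

```bash
python3 go.py .495,.4236,.036,2.26; python3 - <<'E'
from cell import robot
from h import *
c=robot.read_camera("side")
cv2.imwrite("pics/s5.png",cv2.resize(c["pixels"][170:470,200:520],None,fx=2,fy=2)[:,:,::-1])
E
```

```text
t 17.8 pos [0.4964 0.4208 0.1212] yaw 2.248 open 0.0592 grip 0.0 j6 -0.09 F [0.1 0.6 1.1]
.495,.4236,.036,2.26 -> [0.05 0.01 1.42] -0.01
```

View pics/s5.png

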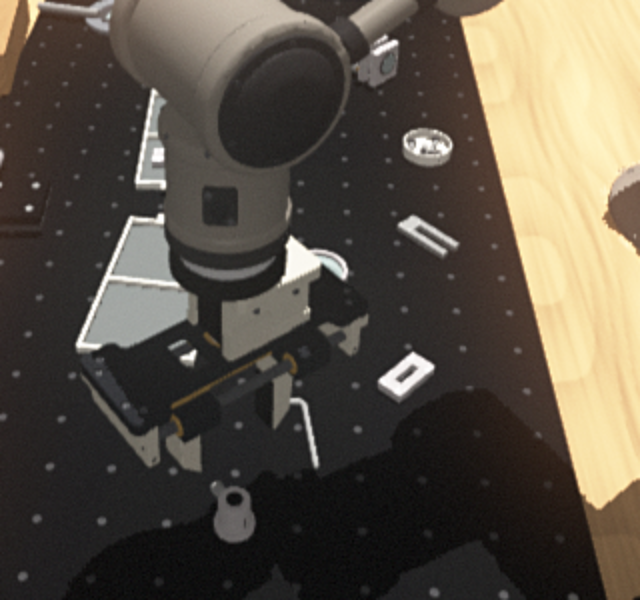

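The holder at (233,515) lies below the gripper, with the screw pointing square to the closing line. Descend and grip.

Call:
{"op": "step_arm", "data": {"motion": [[[0.05,0.01,0.6],-0.01],[[0.05,0.01,1.1],-0.01],[[0.05,0.01,1.35],-0.01],[[0.05,0.01,1.42],-0.01],[[0.05,0.01,1.42],-0.01]]}}

```text
time: 18.48
tool_pos: [0.4956, 0.4239, 0.0371]
tool_rot: [3.14, 0.0, 2.26]
contact_force: [0.2, 0.1, 0.6]
opening: 0.0594
grip_force: 0.0
```

Call:
{"op": "step_arm", "data": {"motion": [[[0,0,0],0],[[0,0,0],0],[[0,0,0],0],[[0,0,0],0],[[0,0,0],0],[[0,0,0],0]], "hand": 255}}

```text
time: 19.23
tool_pos: [0.4951, 0.4236, 0.0365]
tool_rot: [-3.142, 0.0, 2.26]
contact_force: [-0.5, -1.4, 1.9]
opening: 0.0242
grip_force: 20.0
```

```bash
python3 go.py .495,.4236,.12,2.26 .5885,.2047,.12,2.26  .5885,.2047,.039,2.26
```

```text
t 19.23 pos [0.4951 0.4236 0.0365] yaw 2.26 open 0.0242 grip 20.0 j6 -0.1 F [-0.5 -1.4  1.9]
.495,.4236,.12,2.26 -> [ 0.   -0.   -1.39] -0.0
.5885,.2047,.12,2.26 -> [-3.81 -1.12 -1.39] -0.0
.5885,.2047,.039,2.26 -> [-3.81 -1.12 -0.04] -0.0
```

Call:
{"op": "step_arm", "data": {"motion": [[[0,0,-0.5],0],[[0,0,-1.1],0],[[-0.9,-0.2,-1.2],0],[[-1.9,-0.5,-1.2],0],[[-2.9,-0.8,-1.2],0],[[-3.81,-1.12,-1.2],0],[[-3.81,-1.12,-1.2],0],[[-3.81,-1.12,-0.7],0],[[-3.81,-1.12,-0.3],0],[[-3.81,-1.12,-0.2],0]]}}

```text
time: 20.48
tool_pos: [0.5872, 0.2051, 0.0466]
tool_rot: [-3.139, -0.002, 2.261]
contact_force: [0.2, 0.2, -0.6]
opening: 0.0235
grip_force: 20.0
```

```bash
python3 go.py .5885,.2047,.0395,2.26; python3 - <<'E'
from cell import robot
from h import *
c=robot.read_camera("side")
cv2.imwrite("pics/s6.png",cv2.resize(c["pixels"][150:390,200:440],None,fx=2.5,fy=2.5)[:,:,::-1])
E
```

```text
t 20.48 pos [0.5872 0.2051 0.0466] yaw 2.261 open 0.0235 grip 20.0 j6 -0.48 F [ 0.2  0.2 -0.6]
.5885,.2047,.0395,2.26 -> [-0.02  0.01  0.12] 0.0
```

View pics/s6.png

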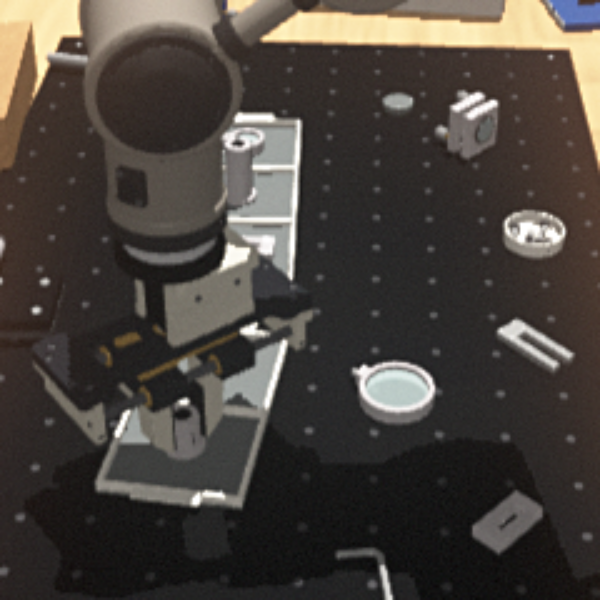

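The short holder is inside the near bay at (188,435). Lower and release.

Call:
{"op": "step_arm", "data": {"motion": [[[-0.02,0.01,0.07],0],[[-0.02,0.01,0.11],0],[[-0.02,0.01,0.13],0],[[-0.02,0.01,0.145],0],[[-0.02,0.01,0.145],0]]}}

```text
time: 21.15
tool_pos: [0.5899, 0.2039, 0.0398]
tool_rot: [3.141, 0.0, 2.26]
contact_force: [0.5, 0.8, -1.6]
opening: 0.0241
grip_force: 20.0
```

Call:
{"op": "step_arm", "data": {"motion": [[[0,0,0],0],[[0,0,0],0],[[0,0,0],0],[[0,0,-0.1],0],[[0,0,-0.4],0],[[0,0,-1.2],0],[[0,0,-2.0],0],[[0,0,-2.4],0],[[0,0,-2.4],0]], "hand": 135}}

```text
time: 22.28
tool_pos: [0.591, 0.2042, 0.1873]
tool_rot: [3.136, 0.003, 2.26]
contact_force: [0.6, -0.5, -0.4]
opening: 0.043
grip_force: 0.0
```

```bash
python3 go.py .3499,-.2646,.15,2.41 .3499,-.2646,.15,-.73
```

```text
t 22.27 pos [0.591  0.2042 0.1873] yaw 2.26 open 0.043 grip 0.0 j6 -0.48 F [ 0.6 -0.5 -0.4]
.3499,-.2646,.15,2.41 -> [-3.47 -8.07  0.59] -0.15
.3499,-.2646,.15,-.73 -> [-3.47 -8.07  0.59] 2.99
```

Call:
{"op": "step_arm", "data": {"motion": [[[-3.47,-8.07,0.0],-0.15],[[-3.47,-8.07,0.0],-0.15],[[-3.47,-8.07,0.0],-0.15],[[-3.47,-8.07,0.3],-0.15],[[-3.47,-8.07,0.5],-0.15],[[-3.47,-8.07,0.6],-0.15],[[-3.47,-8.07,0.6],-0.15],[[-3.47,-8.07,0.6],-0.15],[[-3.47,-8.07,0.6],-0.15],[[-3.47,-8.07,0.6],-0.15]], "hand": 40}}

```text
time: 23.52
tool_pos: [0.3471, -0.2656, 0.1468]
tool_rot: [3.142, -0.002, 2.406]
contact_force: [-1.2, -0.1, 0.1]
opening: 0.0778
grip_force: 0.0
```

```bash
python3 go.py .3499,-.2646,.047,2.41; python3 - <<'E'
from cell import robot
from h import *
c=robot.read_camera("side")
cv2.imwrite("pics/s7.png",cv2.resize(c["pixels"][140:350,220:480],None,fx=3,fy=2.85)[:,:,::-1])
E
```

```text
t 23.52 pos [ 0.3471 -0.2656  0.1468] yaw 2.406 open 0.0778 grip 0.0 j6 -1.66 F [-1.2 -0.1  0.1]
.3499,-.2646,.047,2.41 -> [-0.03  0.04  1.66] -0.0
```

View pics/s7.png

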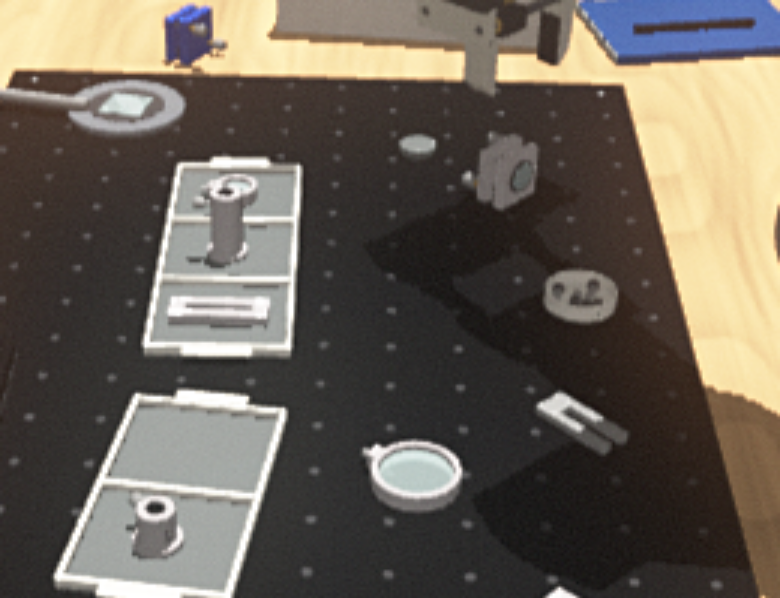

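All four placed parts stand in their bays. The mirror mount at (508,170) is under the fingers. Descend and grip its side edges.

Call:
{"op": "step_arm", "data": {"motion": [[[-0.03,0.04,0.0],0],[[-0.03,0.04,0.6],0],[[-0.03,0.04,1.2],0],[[-0.03,0.04,1.6],0],[[-0.03,0.04,1.73],0],[[-0.03,0.04,1.73],0]]}}

```text
time: 24.32
tool_pos: [0.3519, -0.2635, 0.044]
tool_rot: [3.142, -0.0, 2.411]
contact_force: [0.3, -0.0, 0.1]
opening: 0.0777
grip_force: 0.0
```

Call:
{"op": "step_arm", "data": {"motion": [[[0,0,0],0],[[0,0,0],0],[[0,0,0],0],[[0,0,0],0],[[0,0,0],0],[[0,0,0],0]], "hand": 255}}

```text
time: 25.08
tool_pos: [0.3515, -0.2643, 0.0443]
tool_rot: [-3.141, 0.001, 2.41]
contact_force: [-0.6, 0.2, 6.2]
opening: 0.0458
grip_force: 20.0
```

```bash
python3 go.py  .577,.111,.14,3.02  .577,.111,.045,3.02
```

```text
t 25.07 pos [ 0.3515 -0.2643  0.0443] yaw 2.41 open 0.0458 grip 20.0 j6 -1.66 F [-0.6  0.2  6.2]
.577,.111,.14,3.02 -> [ 1.38  7.16 -1.6 ] -0.61
.577,.111,.045,3.02 -> [ 1.38  7.16 -0.01] -0.61
```

Call:
{"op": "step_arm", "data": {"motion": [[[0,0,-0.4],0],[[0,0,-1.1],0],[[0.2,0.8,-1.6],-0.1],[[0.35,1.7,-1.7],-0.2],[[0.5,2.6,-1.7],-0.3],[[0.7,3.5,-1.7],-0.4],[[0.85,4.4,-1.7],-0.5],[[1.05,5.4,-1.7],-0.61],[[1.2,6.3,-1.7],-0.61],[[1.38,7.16,-1.7],-0.61]], "squeeze": 30}}

```text
time: 26.32
tool_pos: [0.5773, 0.1127, 0.1452]
tool_rot: [-3.141, -0.001, 3.02]
contact_force: [0.7, -1.3, -2.3]
opening: 0.0458
grip_force: 30.0
```

```bash
python3 go.py .577,.111,.0473,3.02
```

```text
t 26.32 pos [0.5773 0.1127 0.1452] yaw 3.02 open 0.0458 grip 30.0 j6 -1.39 F [ 0.7 -1.3 -2.3]
.577,.111,.0473,3.02 -> [ 0.   -0.03  1.63] 0.0
```

Call:
{"op": "step_arm", "data": {"motion": [[[0,0,0],0],[[0,0,0.5],0],[[0,0,1.0],0],[[0,0,1.35],0],[[0,0,1.5],0],[[0,0,1.5],0]]}}

```text
time: 27.08
tool_pos: [0.5764, 0.1104, 0.0555]
tool_rot: [-3.141, -0.001, 3.019]
contact_force: [-0.1, 0.3, -1.3]
opening: 0.0459
grip_force: 30.0
```

```bash
python3 go.py .577,.111,.0473,3.02; python3 - <<'E'
from cell import robot
from h import *
c=robot.read_camera("side")
cv2.imwrite("pics/s8.png",cv2.resize(c["pixels"][200:370,210:370],None,fx=3.5,fy=3.5)[:,:,::-1])
E
```

```text
t 27.07 pos [0.5764 0.1104 0.0555] yaw 3.019 open 0.0459 grip 30.0 j6 -1.39 F [-0.1  0.3 -1.3]
.577,.111,.0473,3.02 -> [-0.01  0.01  0.14] -0.0
```

View pics/s8.png

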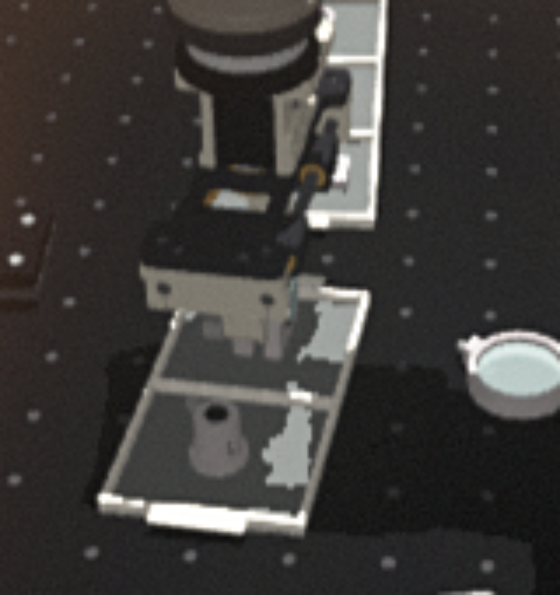

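The mount hangs in the free bay at (250,340), clear of the short holder. Lower it, release, and rise.

Call:
{"op": "step_arm", "data": {"motion": [[[0,0.01,0.07],0],[[0,0.01,0.11],0],[[0,0.01,0.13],0],[[0,0.01,0.145],0],[[0,0.01,0.145],0]]}}

```text
time: 27.75
tool_pos: [0.577, 0.1115, 0.0473]
tool_rot: [-3.142, 0.0, 3.02]
contact_force: [0.4, -0.1, 0.2]
opening: 0.046
grip_force: 30.0
```

Call:
{"op": "step_arm", "data": {"motion": [[[0,0,0],0],[[0,0,0],0],[[0,0,0],0],[[0,0,-0.1],0],[[0,0,-0.4],0],[[0,0,-1.2],0],[[0,0,-2.0],0],[[0,0,-2.4],0],[[0,0,-2.4],0]], "hand": 85}}

```text
time: 28.88
tool_pos: [0.578, 0.1116, 0.1937]
tool_rot: [3.141, 0.005, 3.02]
contact_force: [0.4, 0.0, 0.4]
opening: 0.0613
grip_force: 0.0
```

Call:
{"op": "step_arm", "data": {"motion": [[[2.5,0,0],0],[[2.5,0,0],0],[[2.5,0,0],0],[[2.5,0,0],0],[[2.5,0,0],0]]}}

```text
time: 29.5
tool_pos: [0.4289, 0.1296, 0.1909]
tool_rot: [-3.141, 0.0, 3.02]
contact_force: [-0.2, -0.2, 0.7]
opening: 0.061
grip_force: 0.0
```

```bash
python3 go.py; python3 - <<'E'
from cell import robot
from h import *
c=robot.read_camera("side")
cv2.imwrite("pics/s9.png",cv2.resize(c["pixels"][150:380,210:450],None,fx=2.6,fy=2.6)[:,:,::-1])
E
```

```text
t 29.5 pos [0.4289 0.1296 0.1909] yaw 3.02 open 0.061 grip 0.0 j6 -1.33 F [-0.2 -0.2  0.7]
```

View pics/s9.png

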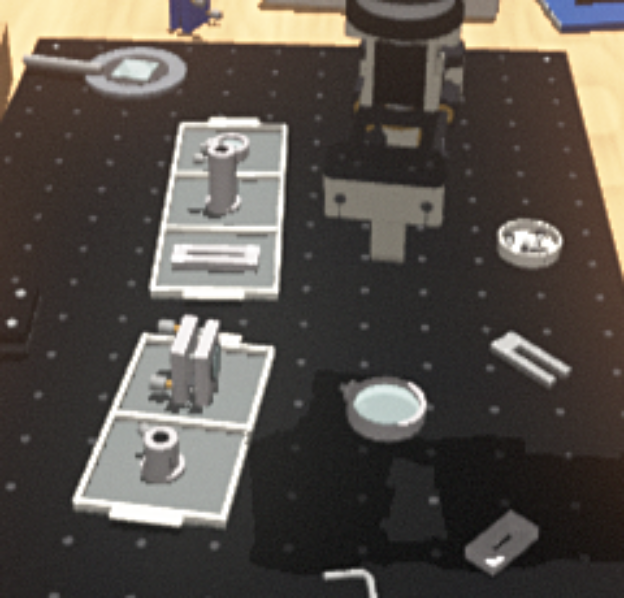

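All five parts stand flat in separate bays: ring (228,148), tall holder (222,180), base (215,253), mount (196,365), short holder (160,455). The large ring and short base have not moved. Handing in.

```bash
python3 -c "
from cell import robot
print(robot.hand_in())"
```

```text
the job is handed in; nothing more can be done
None
```

Both kits are made up and handed in after about 30 s of robot time: all five parts stand flat in their own bays, and the large lens ring, the short base and the look-alikes were left alone. The hand-in gave no verdict.

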